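# Load a coaster blank into the feeder drawer

### The arm

A 6-joint arm with a two-finger parallel gripper is mounted at the origin on the work surface. World frame = base frame: x ahead of the robot, y to its left, z up, the work surface at z = 0. Lengths are in m, angles in rad, forces in N, time in s.
With the tool pointing down it reaches from about 0.2 to 0.875 m from the base axis. Payload 3.4 kg.
Tool frame: the origin (TCP) lies between the finger pads; the fingertips stand 22 mm ahead of it and the grasp point (between the pads) lies 3 mm ahead of it (robot.tip_extent is the distance from the TCP to the fingertips, in m); z points along the fingers, y is the direction in which the jaws open and shut (so a half turn about z gives the same grasp; the last joint's range is limited). The gripper opens to 94 mm and grips with 3 to 60 N. Pads are 16 mm wide; open, the fingers measure 119 mm over their backs; the gripper's body (75 mm by 177 mm) begins 78 mm behind the grasp point.
Start: joints at [-1.469, 0.276, 1.505, -0, 1.361, -0.121], TCP at [0.127, -0.561, 0.227] pointing down, gripper open.
Joint ranges: [-2.89, 2.89], [-0.75, 2.08], [0.22, 2.7], [-1.18, 4.32], [0.11, 2.71], [-2.7, 2.7]. Speed limits (rad/s): [2.57, 2.57, 3.14, 3.14, 3.14, 3.14].

### API

Orientations are given as a unit quaternion [x, y, z, w].
In Python, from bench import telemetry, imaging, sign_off, robot gives the robot as it stands. The module is installed in compiled form; this text tells all that it offers.
- The arm moves only by the tool step_arm, never from a script. Its argument "moves" is a list of rows, each an object of numbers: "tx", "ty", "tz": the shift along the world's x, y, z in mm; "ax", "ay", "az": the turn, a rotation vector about the world's x, y, z in degrees. In form: [{"tx": .., "ty": .., "tz": .., "ax": .., "ay": .., "az": ..}, ...]. A call has 1 to 20 rows; each row is the pose to reach, as a shift and turn from the pose commanded when the call began; what a row does not reach only later rows make up. A row lasts 1/8 s, in which the tool goes at most 62.5 mm and 10.7 degrees, less where a joint would pass 70% of its speed; a pose out of reach is approached as far as the arm can. A call with a gripper value outside its range is refused whole. "claw" is the finger opening in mm, from 0 to 94, set as the call begins (left out, the last holds). The fingers move at their own pace and stop on an object; the grip force is fixed at half the most. Time passes only in rows, so rows that repeat a pose let the fingers close. It gives the time, the measured TCP pose, the force and the opening at its end, in the units of the state.
- telemetry.read_state(): the state, without advancing time (a new reading comes with each control period).
- imaging.read_camera(name): name is "scene" or "top" or "wrist"; returns the picture (480x640x3 uint8, red, green, blue); there is no depth.
- imaging.calibration(name): a dict with "mtx" (3x3 intrinsics, pixels), "extrinsics" (4x4, takes a point from world to camera coordinates). Camera axes: x right, y up, looking along -z (the intrinsics and any distortion apply to the point x, -y, -z); pixel columns grow to the right and rows downward; lengths in m; the calibration is good to about 2 mm. The wrist camera is an equidistant fisheye: a pixel r from the principal point sees the ray r / f radians off the axis. A picture is of the moment at which its call begins: read the wrist's pose just before it. calibration takes no time and is no camera call; for the wrist camera it gives the pose at the moment of the call.
- sign_off(): hands the job in, once; it reports no verdict.
The state is a dict: "time_s": time; "joints": joint angles; "qvel": joint speeds; "tau": joint torques, N m; "ee_pos": TCP position; "orientation": TCP orientation; "ft_force": force on the tool from outside, world axes, zero at the start; "wrist_torque": the same for the moment, N m; "opening": finger opening in m.
Only numpy, scipy, OpenCV 4.12 (cv2) and the standard library are available. Lean on these libraries where they do the work, as an engineer would, in place of code of your own. Each camera call takes 0.05 s, during which the arm holds its last target.

### The job

Pull the feeder's blue-fronted drawer all the way out to its stop. Then lay the plain wooden coaster blank flat between the four posts of the magazine in the drawer and press it down against the sprung orange follower until both red catches have snapped over its top, and let go. Leave the drawer fully out, and leave the printed coaster, the ink tub and the squeegee where they are.

Things in the scene. Friction and masses are not known exactly. Their poses are not given: they have to be found in the camera images.
- feeder: Grey coaster feeder, fixed to the table, 240 deep (x) x 220 wide (y) mm; origin at the centre of its underside, +x points to its back, the drawer pulls out along -x (towards the robot). Flat roof 105 mm above the table; on the roof's rear part (x from 27 mm back) stands an aluminium cover up to 152 mm.
- drawer_handle (a point): Middle of the drawer's handle: a dark level bar along y, 12 mm thick, 122 mm long, its axis 78 mm above the table and 40 mm in front of the blue front panel, on two stems at y = +-47 mm. Panel top 92 mm above the table. Moves with the drawer; axes as the feeder's.
- drawer (a joint): How far the drawer is out, in m: 0 shut, 0.140 at its stop. It starts shut or ajar by up to 25 mm. It runs with about 2 N of friction, stays where it is left, and does not spring back.
- magazine_top (a point): On the magazine's upright axis, at the top of the free follower, 63 mm above the table. In the drawer, 112 mm behind (+x of) the handle's axis; axes as the feeder's; under the roof while shut. Four steel posts, 10 mm thick, at (+-25.8, +-25.8) mm from here, tops 19 mm above here, tapered over 7 mm; 1.5 mm play round the blank. Drawer walls at y +-89 mm, tops 64 mm, floor 22 mm above the table.
- follower (a joint): How far the orange follower (disc, 44 mm across, in the middle of the magazine) is pressed down, in m: 0 free (top), 0.029 bottom. Its spring needs about 1.2 N to start and 120 N/m more. With the blank laid on it, the catches snap over the blank at about 0.023; press a few mm further to be sure, then let go.
- catch_far (a joint): How far the red sprung catch on the +x side of the magazine is pushed outwards, in m: 0 at rest, up to 0.009. Its slope faces up and inwards; the blank going down pushes it aside (a few N), then it springs back over the blank's top edge. At rest it overlaps the blank's rim by 5 mm, its lower edge 11 mm below magazine_top. The +-y sides of the magazine are free for fingers.
- catch_near (a joint): The same for the like catch on the -x side (towards the handle).
- seat (a point): Where the centre of the blank lies when it is caught: 17 mm below magazine_top (46 mm above the table), on the magazine's axis. Same axes, moves with the drawer.
- blank_center (a point): Centre (half-way up) of the plain, light wooden coaster blank: a disc of 60 mm diameter and 12 mm thickness, about 30 g, lying flat on the table at the start; z is its axis. Both faces are alike.
- printed_center (a point): Centre of the printed coaster: same size as the blank, but lime green with two black bars. A bystander.
- ink_tub: White ink tub with a black lid and yellow label, 60 mm diameter, 75 mm tall, standing on the table; origin at the centre of its underside. A bystander.
- squeegee: Squeegee lying flat: wooden grip 200 x 45 x 24 mm (length along its x) with a black rubber blade on its +y side; origin at the centre of the grip's underside. A bystander.
Mind the look-alikes: they are no part of the job. Of the things that look like the part that bears blank_center, take the one that is farthest from the robot's base at the start.

How it is judged:
By the outcome, as a careful person would: the job done as asked, in the order asked, and still so for the second after the job is handed in, with the robot touching nothing.
It also fails if it takes over 61 s, if anything falls off the work surface, if the arm or the gripper's body presses on something with over 40 N, if the wrist force passes 120 N, or if a joint passes its speed limit or range.

## Working session

There is one attempt and no reset: what is moved stays moved. The work goes in short steps, Python scripts to look and compute and a tool call to move; the robot and the scene stay as the last step left them, time stands still between calls to the robot, and variables do not carry over. Pictures are saved under pics/ and viewed, and the job is handed in when it is done.

Besides the shell and the picture viewer there is one more tool, called after "Call:" in YAML: its name, and indented under it one key for each argument. step_arm: Moves the arm, as the interface text tells. Its arguments: {"type":"object","properties":{"moves":{"type":"array"},"claw":{"type":"number"}},"required":["moves"]}

```bash
mkdir -p pics
cat > h.py <<'E'
import numpy as np, cv2
from bench import telemetry, imaging, robot
def shot(name,fn):
    im=imaging.read_camera(name); cv2.imwrite('pics/'+fn,im[:,:,::-1]); return im
def pix2w(name,u,v,z,cal=None):
    c=cal or imaging.calibration(name); K=np.array(c['mtx']);E=np.array(c['extrinsics'])
    d=np.array([(u-K[0,2])/K[0,0],(v-K[1,2])/K[1,1]])
    r=np.array([d[0],-d[1],-1.]); R=E[:3,:3];t=E[:3,3]
    o=-R.T@t; w=R.T@r; s=(z-o[2])/w[2]; return o+s*w
def w2pix(name,p):
    c=imaging.calibration(name); K=np.array(c['mtx']);E=np.array(c['extrinsics'])
    q=E[:3,:3]@np.array(p)+E[:3,3]; return K[0,0]*q[0]/-q[2]+K[0,2], K[1,1]*-q[1]/-q[2]+K[1,2]
E
python3 - <<'E'
from h import *
np.set_printoptions(precision=4,suppress=True)
shot('scene','s0.png');shot('top','t0.png')
for n in('scene','top','wrist'): print(n,imaging.calibration(n))
print(telemetry.read_state())
E
```

```text
scene {'mtx': array([[586.0659,   0.    , 314.2361],
       [  0.    , 586.0659, 229.9948],
       [  0.    ,   0.    ,   1.    ]]), 'extrinsics': array([[ 0.8693,  0.494 , -0.0177, -0.4975],
       [-0.3582,  0.6542,  0.6661,  0.1029],
       [ 0.3406, -0.5727,  0.7456, -1.8657],
       [ 0.    ,  0.    ,  0.    ,  1.    ]])}
top {'mtx': array([[620.2845,   0.    , 320.4322],
       [  0.    , 620.2845, 237.9263],
       [  0.    ,   0.    ,   1.    ]]), 'extrinsics': array([[-0.0127, -0.9998, -0.0138,  0.0941],
       [ 0.9978, -0.0136,  0.0645, -0.5278],
       [-0.0647, -0.0129,  0.9978, -1.4962],
       [ 0.    ,  0.    ,  0.    ,  1.    ]])}
wrist {'mtx': array([[371.6483,   0.    , 325.9936],
       [  0.    , 371.6483, 246.505 ],
       [  0.    ,   0.    ,   1.    ]]), 'extrinsics': array([[ 0.221 , -0.9753, -0.0031, -0.5735],
       [ 0.9489,  0.2158, -0.2304,  0.0242],
       [ 0.2254,  0.048 ,  0.9731, -0.3903],
       [ 0.    ,  0.    ,  0.    ,  1.    ]])}
{'time_s': 0.1, 'joints': array([-1.469 ,  0.2765,  1.506 ,  0.    ,  1.3607, -0.121 ]), 'qvel': array([-0.0003, -0.0026, -0.0042, -0.0001, -0.0007, -0.0003]), 'tau': array([  0.0012, -40.5457, -23.7781,   0.0704,   0.03  ,  -0.    ]), 'ee_pos': array([ 0.127 , -0.5603,  0.2267]), 'orientation': array([ 0.9938,  0.1112,  0.    , -0.0008]), 'ft_force': array([-0.1576, -0.0664, -0.6117]), 'wrist_torque': array([-0.0286,  0.0431,  0.0857]), 'opening': 0.09388349752684205}
```

View pics/s0.png

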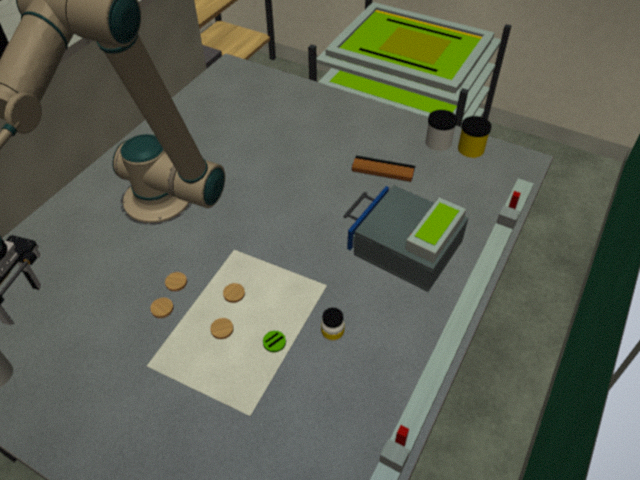

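View pics/t0.png

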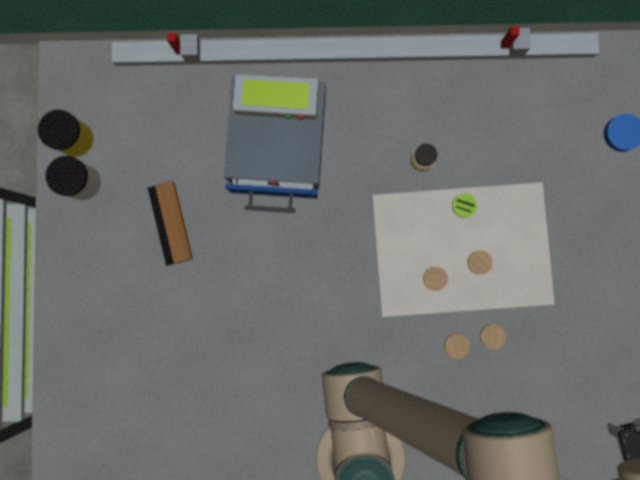

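Run:
```python
from h import *
np.set_printoptions(precision=4,suppress=True)
im=cv2.imread('pics/t0.png');
for n,pts in (('top',[(435,279),(480,262),(457,346),(493,336),(464,205)]),('scene',[(234,292),(221,328),(176,281),(162,307),(274,341)])):
  for p in pts:
    w=pix2w(n,*p,0.012); print(n,p,w,np.hypot(*w[:2]))
for p in [(248,209),(294,210)]: print('handle',pix2w('top',*p,0.078))
for p in [(227,189),(317,194)]: print('panel',pix2w('top',*p,0.092))
for p in [(225,182),(320,188),(325,82)]: print('roof',pix2w('top',*p,0.105))
a=cv2.resize(im[60:230,200:360],None,fx=4.5,fy=4.5,interpolation=cv2.INTER_CUBIC);cv2.imwrite('pics/c1.png',a[:600])
a=cv2.resize(im[190:370,370:560],None,fx=3.2,fy=3.2,interpolation=cv2.INTER_CUBIC);cv2.imwrite('pics/c2.png',a[:600])
s=cv2.imread('pics/s0.png')
a=cv2.resize(s[170:300,330:480],None,fx=4.5,fy=4.5,interpolation=cv2.INTER_CUBIC);cv2.imwrite('pics/c3.png',a[:600])
```

```text
top (435, 279) [ 0.4255 -0.1903  0.012 ] 0.4660784030238314
top (480, 262) [ 0.4654 -0.3006  0.012 ] 0.5540155395192762
top (457, 346) [ 0.2634 -0.2393  0.012 ] 0.3558512112845095
top (493, 336) [ 0.2863 -0.3267  0.012 ] 0.43438723604719326
top (464, 205) [ 0.6055 -0.2656  0.012 ] 0.6611565790508266
scene (234, 292) [ 0.4301 -0.1927  0.012 ] 0.47126491037251983
scene (221, 328) [ 0.4662 -0.3037  0.012 ] 0.5564306050601142
scene (176, 281) [ 0.267  -0.2399  0.012 ] 0.3589311392076657
scene (162, 307) [ 0.2888 -0.3269  0.012 ] 0.436180387453536
scene (274, 341) [ 0.6077 -0.2696  0.012 ] 0.6648113114943485
handle [0.5957 0.256  0.078 ]
handle [0.5918 0.1477 0.078 ]
panel [0.6418 0.3031 0.092 ]
panel [0.6269 0.0929 0.092 ]
roof [0.6563 0.3056 0.105 ]
roof [0.639  0.0855 0.105 ]
roof [0.8884 0.0707 0.105 ]
```

View pics/c1.png

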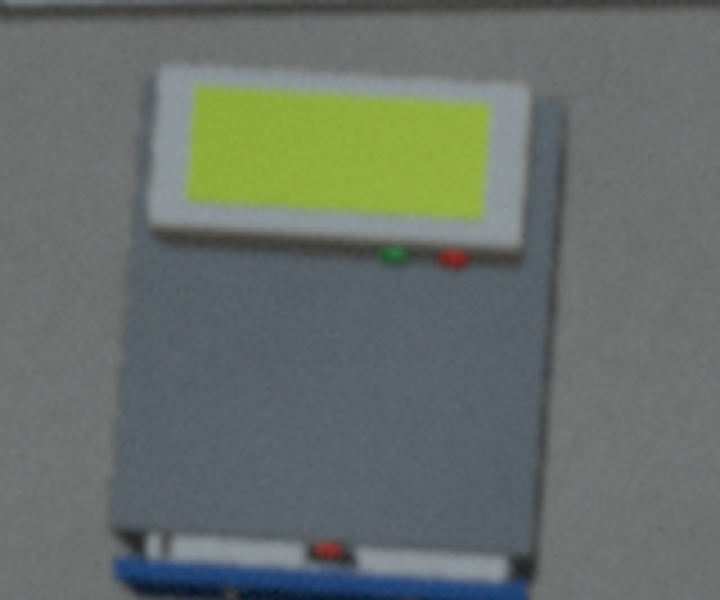

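View pics/c2.png

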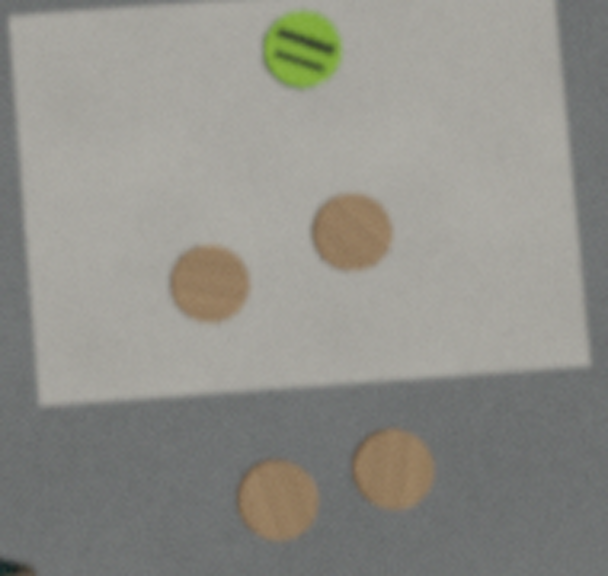

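View pics/c3.png

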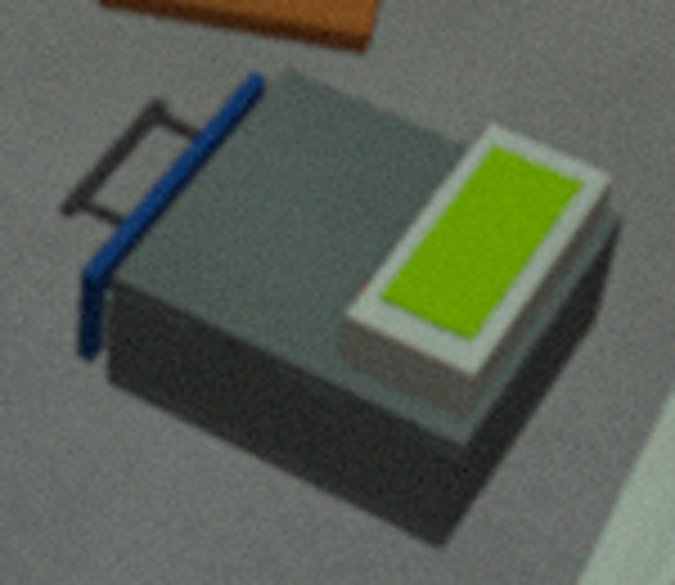

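The candidates are four plain wooden discs, at top-view pixels (435,279), (480,262), (457,346) and (493,336). Their distances from the base are 0.47, 0.555, 0.36 and 0.43 m. The enlarged crop shows all four are plain, so the one at (480,262), world about (0.466, -0.302), is the farthest and is the blank. The green disc with bars at (464,205) is the printed one.

The drawer is slightly ajar. Its handle is at about (0.594, 0.202) and its yaw is about -4°. I'll move above the handle first.

Call:
step_arm:
  moves:
    - {"tx":60,"ty":95,"tz":25,"az":10}
    - {"tx":120,"ty":190,"tz":25,"az":20}
    - {"tx":180,"ty":290,"tz":25,"az":30}
    - {"tx":240,"ty":390,"tz":25,"az":40}
    - {"tx":300,"ty":490,"tz":25,"az":50}
    - {"tx":360,"ty":590,"tz":25,"az":60}
    - {"tx":410,"ty":690,"tz":25,"az":70}
    - {"tx":447,"ty":762,"tz":25,"az":73.4}
    - {"tx":447,"ty":762,"tz":25,"az":73.4}
    - {"tx":447,"ty":762,"tz":25,"az":73.4}
    - {"tx":447,"ty":762,"tz":25,"az":73.4}
    - {"tx":447,"ty":762,"tz":25,"az":73.4}
    - {"tx":447,"ty":762,"tz":25,"az":73.4}
    - {"tx":447,"ty":762,"tz":25,"az":73.4}
    - {"tx":447,"ty":762,"tz":25,"az":73.4}
    - {"tx":447,"ty":762,"tz":25,"az":73.4}
    - {"tx":447,"ty":762,"tz":25,"az":73.4}
    - {"tx":447,"ty":762,"tz":25,"az":73.4}

```text
$.moves[0]: bad value
```

```bash
cat >> h.py <<'E'
def fray(u,v,z,c):
    K=np.array(c['mtx']);E=np.array(c['extrinsics'])
    dx,dy=u-K[0,2],v-K[1,2]; r=np.hypot(dx,dy); th=r/K[0,0]
    ray=np.array([np.sin(th)*dx/max(r,1e-9),-np.sin(th)*dy/max(r,1e-9),-np.cos(th)])
    R=E[:3,:3];o=-R.T@E[:3,3];w=R.T@ray;return o+(z-o[2])/w[2]*w
def fproj(p,c):
    K=np.array(c['mtx']);E=np.array(c['extrinsics'])
    q=E[:3,:3]@np.array(p)+E[:3,3]; th=np.arctan2(np.hypot(q[0],q[1]),-q[2]); a=np.array([q[0],-q[1]]);a/=np.linalg.norm(a)
    return K[:2,2]+K[0,0]*th*a
def wshot(fn):
    import pickle
    c=imaging.calibration('wrist'); im=shot('wrist',fn); pickle.dump(c,open('pics/'+fn+'.pkl','wb')); return im,c
def ld(fn):
    import pickle; return pickle.load(open('pics/'+fn+'.pkl','rb'))
E
python3 - <<'E'
from h import *
np.set_printoptions(precision=4,suppress=True)
s=telemetry.read_state();print(s['ee_pos'],s['orientation'],s['joints'],s['time_s'])
im,c=wshot('w1.png'); print(-c['extrinsics'][:3,:3].T@c['extrinsics'][:3,3]); print(c['extrinsics'])
E
```

```text
[ 0.127  -0.5603  0.2267] [ 0.9938  0.1112  0.     -0.0008] [-1.469   0.2765  1.506   0.      1.3607 -0.121 ] 0.1
[ 0.1917 -0.5458  0.3837]
[[ 0.221  -0.9753 -0.0031 -0.5735]
 [ 0.9489  0.2158 -0.2304  0.0242]
 [ 0.2254  0.048   0.9731 -0.3903]
 [ 0.      0.      0.      1.    ]]
```

View pics/w1.png

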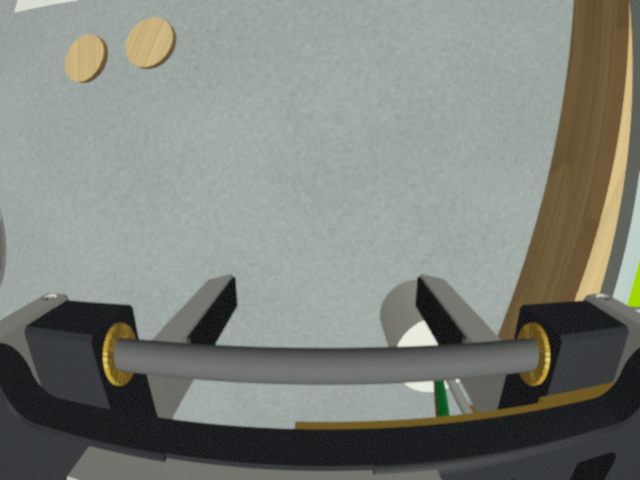

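The call was refused, probably because every row needs all six numbers. I'll resend it with them.

Call:
step_arm:
  moves:
    - {"tx":32,"ty":53,"tz":25,"ax":0,"ay":0,"az":5}
    - {"tx":64,"ty":106,"tz":25,"ax":0,"ay":0,"az":10}
    - {"tx":96,"ty":160,"tz":25,"ax":0,"ay":0,"az":15}
    - {"tx":128,"ty":214,"tz":25,"ax":0,"ay":0,"az":20}
    - {"tx":160,"ty":268,"tz":25,"ax":0,"ay":0,"az":25}
    - {"tx":192,"ty":322,"tz":25,"ax":0,"ay":0,"az":30}
    - {"tx":224,"ty":376,"tz":25,"ax":0,"ay":0,"az":36}
    - {"tx":256,"ty":430,"tz":25,"ax":0,"ay":0,"az":42}
    - {"tx":288,"ty":484,"tz":25,"ax":0,"ay":0,"az":48}
    - {"tx":320,"ty":538,"tz":25,"ax":0,"ay":0,"az":54}
    - {"tx":352,"ty":592,"tz":25,"ax":0,"ay":0,"az":60}
    - {"tx":384,"ty":646,"tz":25,"ax":0,"ay":0,"az":66}
    - {"tx":416,"ty":700,"tz":25,"ax":0,"ay":0,"az":70}
    - {"tx":447,"ty":750,"tz":25,"ax":0,"ay":0,"az":73.4}
    - {"tx":447,"ty":750,"tz":25,"ax":0,"ay":0,"az":73.4}
    - {"tx":447,"ty":750,"tz":25,"ax":0,"ay":0,"az":73.4}
    - {"tx":447,"ty":750,"tz":25,"ax":0,"ay":0,"az":73.4}

```text
time_s: 2.28
ee_pos: [0.5733, 0.1879, 0.2526]
orientation: [0.731, 0.683, -0.0, 0.0]
ft_force: [0.7, -0.7, 0.9]
opening: 0.0944
```

Run:
```python
from h import *
np.set_printoptions(precision=4,suppress=True)
s=telemetry.read_state();print(s['ee_pos'],s['orientation'],s['joints'],s['time_s'])
im,c=wshot('w2.png'); print(-c['extrinsics'][:3,:3].T@c['extrinsics'][:3,3])
```

```text
[0.5733 0.1879 0.2526] [ 0.7309  0.6825 -0.0004  0.0001] [ 0.2017  0.307   1.3978 -0.0005  1.4374  0.2701] 2.275
[0.578  0.2542 0.4095]
```

View pics/w2.png

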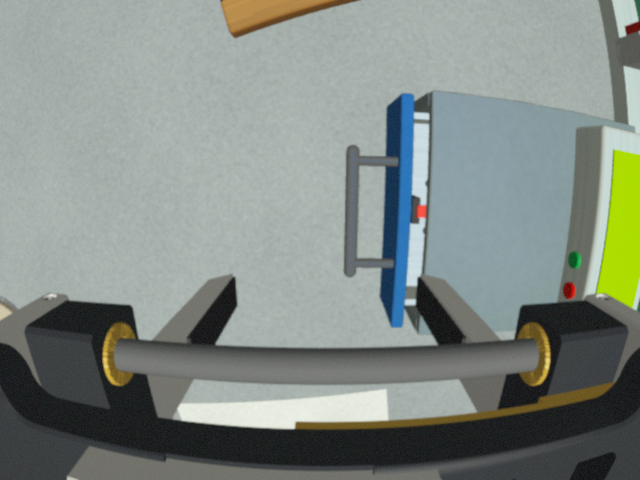

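The wrist view shows the handle bar running from about (353,148) to (350,274). The panel top runs from about (408,96) to (398,325), and a red catch is visible in the gap at (421,211).

Run:
```python
from h import *
np.set_printoptions(precision=4,suppress=True)
c=ld('w2.png')
im=cv2.imread('pics/w2.png'); cv2.imwrite('pics/c4.png',cv2.resize(im[80:340,320:480],None,fx=2.3,fy=2.3,interpolation=cv2.INTER_CUBIC))
a,b=fray(353,147,.080,c),fray(350,275,.080,c); print('h',a,b,(a+b)/2,np.degrees(np.arctan2(a[0]-b[0],a[1]-b[1])),np.linalg.norm(a-b))
a,b=fray(412,95,.092,c),fray(402,325,.092,c); print('p',a,b,(a+b)/2,np.degrees(np.arctan2(a[0]-b[0],a[1]-b[1])),np.linalg.norm(a-b))
print('ortho', fray(433,92,.105,c),fray(424,325,.105,c))
```

```text
h [0.602  0.2647 0.08  ] [0.5926 0.1481 0.08  ] [0.5973 0.2064 0.08  ] 4.584595162025316 0.11701670486311345
p [0.6552 0.308  0.092 ] [0.6394 0.0981 0.092 ] [0.6473 0.203  0.092 ] 4.3143713762927955 0.21047741736611458
ortho [0.6705 0.3084 0.105 ] [0.6578 0.1023 0.105 ]
```

View pics/c4.png

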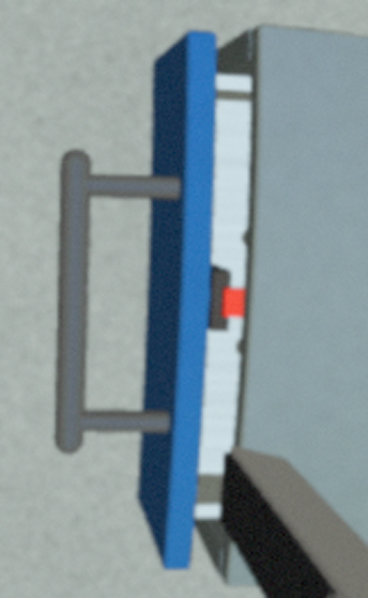

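The handle centre is about (0.598, 0.206), with yaw about -4.3° and a measured bar length of about 120 mm, which matches the 122 mm given. Next I'll narrow the jaws, descend and grip.

Call:
step_arm:
  claw: 36
  moves:
    - {"tx":24,"ty":17,"tz":0,"ax":0,"ay":0,"az":-0.6}
    - {"tx":24,"ty":17,"tz":-40,"ax":0,"ay":0,"az":-0.6}
    - {"tx":24,"ty":17,"tz":-80,"ax":0,"ay":0,"az":-0.6}
    - {"tx":24,"ty":17,"tz":-120,"ax":0,"ay":0,"az":-0.6}
    - {"tx":24,"ty":17,"tz":-145,"ax":0,"ay":0,"az":-0.6}
    - {"tx":24,"ty":17,"tz":-160,"ax":0,"ay":0,"az":-0.6}
    - {"tx":24,"ty":17,"tz":-171,"ax":0,"ay":0,"az":-0.6}
    - {"tx":24,"ty":17,"tz":-171,"ax":0,"ay":0,"az":-0.6}

```text
time_s: 3.32
ee_pos: [0.598, 0.2059, 0.0815]
orientation: [0.734, 0.679, -0.0, -0.0]
ft_force: [0.4, -0.0, -0.2]
opening: 0.0362
```

Call:
step_arm:
  claw: 4
  moves:
    - {"tx":0,"ty":0,"tz":0,"ax":0,"ay":0,"az":0}
    - {"tx":0,"ty":0,"tz":0,"ax":0,"ay":0,"az":0}
    - {"tx":0,"ty":0,"tz":0,"ax":0,"ay":0,"az":0}
    - {"tx":0,"ty":0,"tz":0,"ax":0,"ay":0,"az":0}
    - {"tx":0,"ty":0,"tz":0,"ax":0,"ay":0,"az":0}
    - {"tx":0,"ty":0,"tz":0,"ax":0,"ay":0,"az":0}

```text
time_s: 4.08
ee_pos: [0.598, 0.2063, 0.0821]
orientation: [0.734, 0.679, 0.0, 0.0]
ft_force: [-2.5, 1.1, 5.2]
opening: 0.011
```

The bar is gripped, so I'll pull along feeder -x.

Call:
step_arm:
  moves:
    - {"tx":-8,"ty":0.6,"tz":0,"ax":0,"ay":0,"az":0}
    - {"tx":-20,"ty":1.5,"tz":0,"ax":0,"ay":0,"az":0}
    - {"tx":-32,"ty":2.4,"tz":0,"ax":0,"ay":0,"az":0}
    - {"tx":-44,"ty":3.3,"tz":0,"ax":0,"ay":0,"az":0}
    - {"tx":-56,"ty":4.2,"tz":0,"ax":0,"ay":0,"az":0}
    - {"tx":-68,"ty":5.1,"tz":0,"ax":0,"ay":0,"az":0}
    - {"tx":-80,"ty":6,"tz":0,"ax":0,"ay":0,"az":0}
    - {"tx":-92,"ty":6.9,"tz":0,"ax":0,"ay":0,"az":0}
    - {"tx":-100,"ty":7.5,"tz":0,"ax":0,"ay":0,"az":0}
    - {"tx":-105,"ty":7.9,"tz":0,"ax":0,"ay":0,"az":0}
    - {"tx":-105,"ty":7.9,"tz":0,"ax":0,"ay":0,"az":0}

```text
time_s: 5.45
ee_pos: [0.4915, 0.215, 0.0821]
orientation: [0.734, 0.679, 0.0, -0.001]
ft_force: [-0.2, 3.1, 6.7]
opening: 0.0111
```

Call:
step_arm:
  moves:
    - {"tx":-4,"ty":0.3,"tz":0,"ax":0,"ay":0,"az":0}
    - {"tx":-8,"ty":0.6,"tz":0,"ax":0,"ay":0,"az":0}
    - {"tx":-8,"ty":0.6,"tz":0,"ax":0,"ay":0,"az":0}

```text
time_s: 5.82
ee_pos: [0.484, 0.2156, 0.0821]
orientation: [0.734, 0.679, 0.001, -0.001]
ft_force: [0.7, 2.4, 6.4]
opening: 0.0112
```

Call:
step_arm:
  moves:
    - {"tx":-3,"ty":0.2,"tz":0,"ax":0,"ay":0,"az":0}
    - {"tx":-6,"ty":0.5,"tz":0,"ax":0,"ay":0,"az":0}
    - {"tx":-6,"ty":0.5,"tz":0,"ax":0,"ay":0,"az":0}

```text
time_s: 6.2
ee_pos: [0.4782, 0.2161, 0.0821]
orientation: [0.734, 0.679, 0.001, -0.0]
ft_force: [1.6, 2.7, 6.9]
opening: 0.0108
```

Call:
step_arm:
  moves:
    - {"tx":-3,"ty":0.2,"tz":0,"ax":0,"ay":0,"az":0}
    - {"tx":-3,"ty":0.2,"tz":0,"ax":0,"ay":0,"az":0}

```text
time_s: 6.45
ee_pos: [0.4753, 0.2163, 0.0821]
orientation: [0.734, 0.679, 0.001, -0.0]
ft_force: [2.4, 2.8, 6.4]
opening: 0.0109
```

Call:
step_arm:
  moves:
    - {"tx":-3,"ty":0.2,"tz":0,"ax":0,"ay":0,"az":0}
    - {"tx":-3,"ty":0.2,"tz":0,"ax":0,"ay":0,"az":0}

```text
time_s: 6.7
ee_pos: [0.4723, 0.2166, 0.0821]
orientation: [0.734, 0.679, 0.001, -0.0]
ft_force: [1.5, 1.8, 5.8]
opening: 0.0109
```

Call:
step_arm:
  moves:
    - {"tx":-3,"ty":0.2,"tz":0,"ax":0,"ay":0,"az":0}
    - {"tx":-3,"ty":0.2,"tz":0,"ax":0,"ay":0,"az":0}

```text
time_s: 6.95
ee_pos: [0.4697, 0.2168, 0.0821]
orientation: [0.734, 0.679, 0.001, -0.0]
ft_force: [2.1, 2.1, 6.2]
opening: 0.0113
```

Call:
step_arm:
  moves:
    - {"tx":-3,"ty":0.2,"tz":0,"ax":0,"ay":0,"az":0}
    - {"tx":-3,"ty":0.2,"tz":0,"ax":0,"ay":0,"az":0}

```text
time_s: 7.2
ee_pos: [0.4696, 0.2168, 0.0821]
orientation: [0.734, 0.679, 0.003, 0.002]
ft_force: [6.7, 0.8, 0.5]
opening: 0.0111
```

Call:
step_arm:
  moves:
    - {"tx":-3,"ty":0.2,"tz":0,"ax":0,"ay":0,"az":0}
    - {"tx":-3,"ty":0.2,"tz":0,"ax":0,"ay":0,"az":0}

```text
time_s: 7.45
ee_pos: [0.4695, 0.2168, 0.0822]
orientation: [0.734, 0.68, 0.005, 0.004]
ft_force: [12.7, -0.1, -3.2]
opening: 0.011
```

Run:
```python
from h import *
s=telemetry.read_state();print(s['ee_pos'],s['ft_force'])
wshot('w3.png');shot('top','t3.png')
im=cv2.imread('pics/t3.png');cv2.imwrite('pics/c5.png',cv2.resize(im[60:280,200:360],None,fx=2.7,fy=2.7,interpolation=cv2.INTER_CUBIC))
```

```text
[0.46954586 0.21682797 0.08217736] [12.69533001 -0.06441849 -3.23978109]
```

View pics/w3.png

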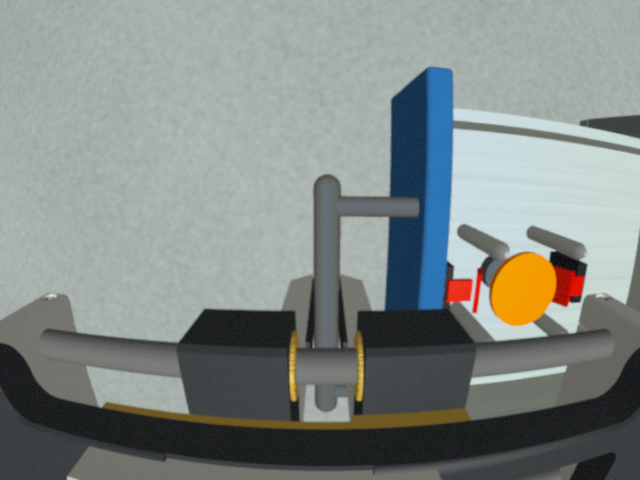

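View pics/c5.png

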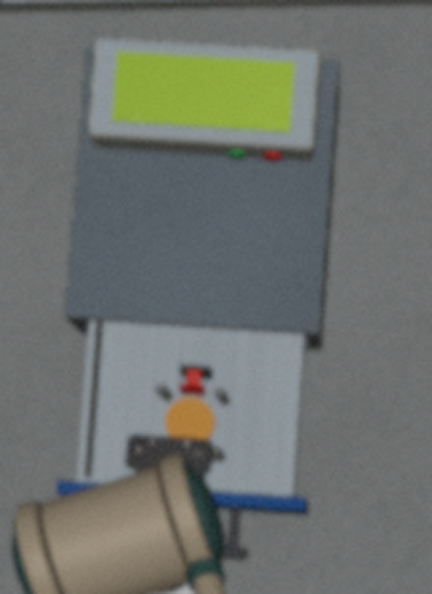

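The drawer met its stop: the last two 3 mm steps gave no motion and the force rose to 12.7 N. The views show it open, with the orange follower at wrist (524,288) and the posts and catches visible. I'll relax, release, lift and look from above the magazine.

Call:
step_arm:
  moves:
    - {"tx":3,"ty":-0.2,"tz":0,"ax":0,"ay":0,"az":0}
    - {"tx":5,"ty":-0.4,"tz":0,"ax":0,"ay":0,"az":0}
    - {"tx":5,"ty":-0.4,"tz":0,"ax":0,"ay":0,"az":0}

```text
time_s: 7.92
ee_pos: [0.4696, 0.2168, 0.0821]
orientation: [0.734, 0.679, 0.002, 0.0]
ft_force: [3.7, 3.8, 5.2]
opening: 0.011
```

Call:
step_arm:
  claw: 34
  moves:
    - {"tx":0,"ty":0,"tz":0,"ax":0,"ay":0,"az":0}
    - {"tx":0,"ty":0,"tz":0,"ax":0,"ay":0,"az":0}
    - {"tx":0,"ty":0,"tz":0,"ax":0,"ay":0,"az":0}
    - {"tx":0,"ty":0,"tz":15,"ax":0,"ay":0,"az":0}
    - {"tx":0,"ty":0,"tz":50,"ax":0,"ay":0,"az":0}
    - {"tx":0,"ty":0,"tz":100,"ax":0,"ay":0,"az":0}
    - {"tx":40,"ty":-25,"tz":140,"ax":0,"ay":0,"az":0}
    - {"tx":80,"ty":-50,"tz":170,"ax":0,"ay":0,"az":0}
    - {"tx":112,"ty":-70,"tz":170,"ax":0,"ay":0,"az":0}
    - {"tx":112,"ty":-70,"tz":170,"ax":0,"ay":0,"az":0}
    - {"tx":112,"ty":-70,"tz":170,"ax":0,"ay":0,"az":0}
    - {"tx":112,"ty":-70,"tz":170,"ax":0,"ay":0,"az":0}

```text
time_s: 9.43
ee_pos: [0.5798, 0.1465, 0.2516]
orientation: [0.734, 0.68, -0.0, -0.0]
ft_force: [0.0, 0.3, -0.8]
opening: 0.0341
```

Run:
```python
from h import *
s=telemetry.read_state();print(s['ee_pos'],s['orientation'],s['ft_force'])
wshot('w4.png')
```

```text
[0.5797815  0.14645128 0.25155091] [ 7.33592659e-01  6.79589269e-01 -2.88480903e-04 -3.91251139e-04] [ 0.01825669  0.30811954 -0.84275435]
```

View pics/w4.png

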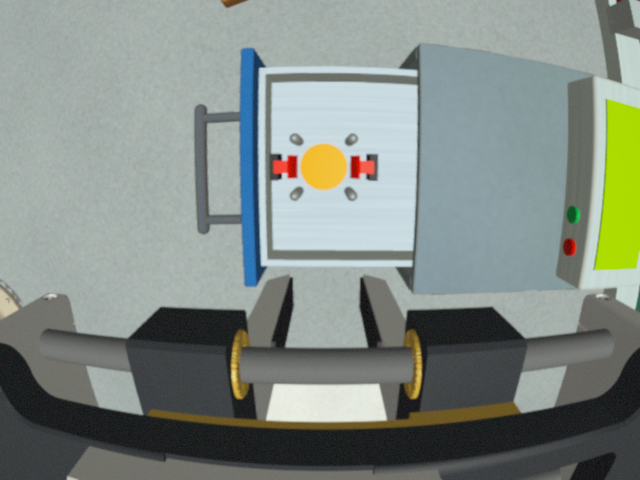

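The follower is at about (324,167), with the four posts around it and red catches at (285,166) and (364,167). Now I'll measure it.

Run:
```python
from h import *
np.set_printoptions(precision=4,suppress=True)
c=ld('w4.png'); im=cv2.imread('pics/w4.png'); hsv=cv2.cvtColor(im,cv2.COLOR_BGR2HSV)
m=cv2.inRange(hsv,(12,150,120),(24,255,255)); m[:, :280]=0; m[:,370:]=0; m[:130]=0;m[210:]=0
cs,_=cv2.findContours(m,cv2.RETR_EXTERNAL,cv2.CHAIN_APPROX_NONE);k=max(cs,key=cv2.contourArea)
pts=np.array([fray(*p[0],.063,c)[:2] for p in k]); (x,y),r=cv2.minEnclosingCircle(pts.astype(np.float32)); print('follower',pts.mean(0),x,y,r)
a=np.array([fray(u,v,.078,c) for u,v in((201,105),(204,233))]);print('handle',a,a.mean(0),np.linalg.norm(a[0]-a[1]))
ya=np.radians(-4.4);print('mag from handle',a.mean(0)[:2]+.112*np.array([np.cos(ya),np.sin(ya)]),'from grip',np.array([.4696,.2168])+.112*np.array([np.cos(ya),np.sin(ya)]))
cv2.imwrite('pics/c6.png',cv2.resize(im[115:220,260:390],None,fx=5.5,fy=5.5,interpolation=cv2.INTER_CUBIC))
```

```text
follower [0.5813 0.2077] 0.5812881588935852 0.20773129165172577 0.020896974951028824
handle [[0.4749 0.2762 0.078 ]
 [0.4651 0.157  0.078 ]] [0.47   0.2166 0.078 ] 0.11958650287762115
mag from handle [0.5817 0.208 ] from grip [0.5813 0.2082]
```

View pics/c6.png

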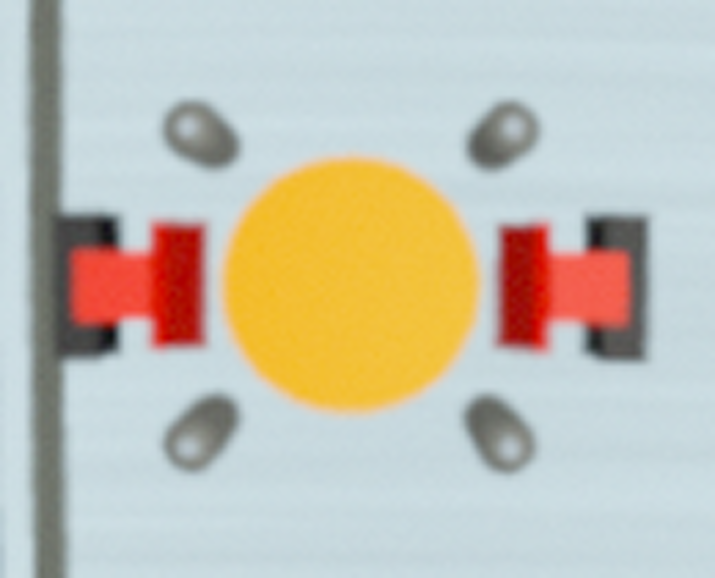

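Call:
step_arm:
  claw: 94
  moves:
    - {"tx":-18,"ty":-44,"tz":0,"ax":0,"ay":0,"az":-9}
    - {"tx":-36,"ty":-88,"tz":0,"ax":0,"ay":0,"az":-18}
    - {"tx":-54,"ty":-132,"tz":0,"ax":0,"ay":0,"az":-27}
    - {"tx":-72,"ty":-176,"tz":0,"ax":0,"ay":0,"az":-36}
    - {"tx":-90,"ty":-220,"tz":0,"ax":0,"ay":0,"az":-45}
    - {"tx":-108,"ty":-264,"tz":0,"ax":0,"ay":0,"az":-54}
    - {"tx":-126,"ty":-308,"tz":0,"ax":0,"ay":0,"az":-63}
    - {"tx":-144,"ty":-352,"tz":0,"ax":0,"ay":0,"az":-72}
    - {"tx":-162,"ty":-396,"tz":-10,"ax":0,"ay":0,"az":-81}
    - {"tx":-175,"ty":-440,"tz":-30,"ax":0,"ay":0,"az":-90}
    - {"tx":-175,"ty":-444,"tz":-50,"ax":0,"ay":0,"az":-90}
    - {"tx":-175,"ty":-444,"tz":-50,"ax":0,"ay":0,"az":-90}
    - {"tx":-175,"ty":-444,"tz":-50,"ax":0,"ay":0,"az":-90}

```text
time_s: 11.1
ee_pos: [0.4065, -0.2976, 0.2023]
orientation: [0.999, -0.038, 0.0, 0.0]
ft_force: [-0.4, -0.9, 0.3]
opening: 0.0941
```

Run:
```python
from h import *
np.set_printoptions(precision=4,suppress=True)
s=telemetry.read_state();print(s['ee_pos'],s['orientation'],s['ft_force'])
wshot('w5.png'); c=ld('w4.png')
P=np.array([fray(260+u/5.5,115+v/5.5,.082,c)[:2] for u,v in((190,125),(512,125),(188,447),(510,447))]);print(P,P.mean(0))
```

```text
[ 0.4065 -0.2976  0.2023] [ 0.9993 -0.0381  0.0004  0.0002] [-0.4217 -0.9052  0.3158]
[[0.5587 0.2352]
 [0.6095 0.2313]
 [0.5541 0.1837]
 [0.6056 0.1798]] [0.582  0.2075]
```

View pics/w5.png

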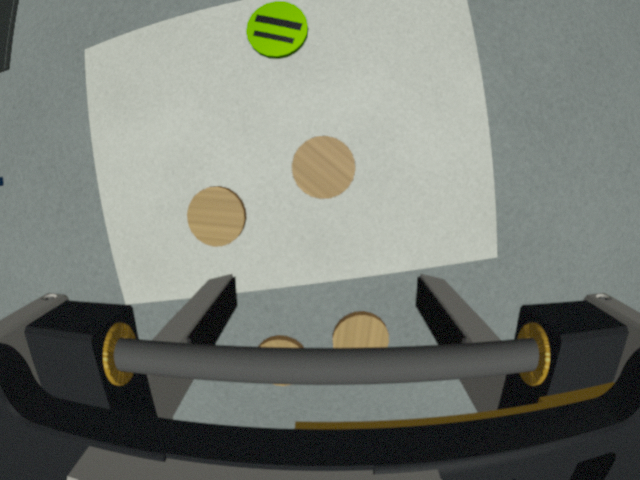

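The target blank is the one at (324,167), the farthest plain disc. The lime printed one is at (277,29). The other plain discs are at (216,216), (361,335) and (281,345).

Run:
```python
from h import *
np.set_printoptions(precision=4,suppress=True)
c=ld('w5.png'); im=cv2.imread('pics/w5.png'); hsv=cv2.cvtColor(im,cv2.COLOR_BGR2HSV)
m=cv2.inRange(hsv,(8,50,60),(25,255,255)); m[:, :270]=0; m[:,380:]=0; m[:115]=0;m[220:]=0
cs,_=cv2.findContours(m,cv2.RETR_EXTERNAL,cv2.CHAIN_APPROX_NONE);k=max(cs,key=cv2.contourArea)
pts=np.array([fray(*p[0],.012,c)[:2] for p in k]).astype(np.float32); print('blank',cv2.minEnclosingCircle(pts),cv2.fitEllipse(pts), telemetry.read_state()['ee_pos'])
cv2.imwrite('pics/c7.png',cv2.resize(im[0:260,180:420],None,fx=2.3,fy=2.3))
```

```text
blank ((0.46628284454345703, -0.29899415373802185), 0.0295354463160038) ((0.4663975238800049, -0.2989068031311035), (0.05783488228917122, 0.05794563516974449), 102.34877014160156) [ 0.4067 -0.2977  0.2025]
```

View pics/c7.png

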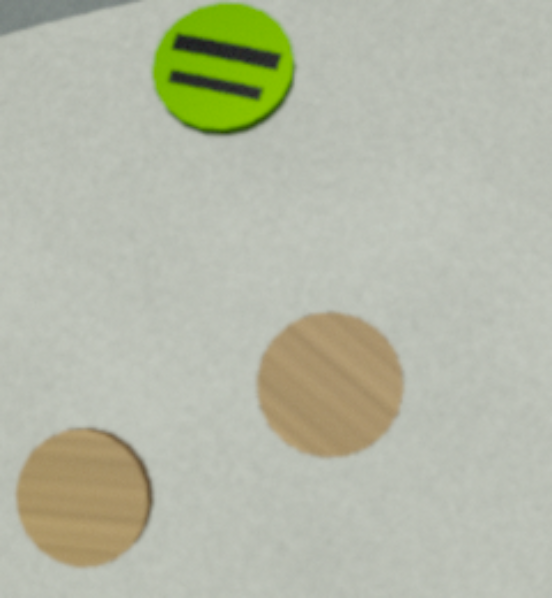

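The enlarged crop confirms a plain 60 mm disc at (0.4663, -0.2990). I'll descend and grip it low, so the fingertips end about 3 mm above the table.

Call:
step_arm:
  moves:
    - {"tx":45,"ty":-1.3,"tz":-20,"ax":0,"ay":0,"az":0}
    - {"tx":60,"ty":-1.3,"tz":-70,"ax":0,"ay":0,"az":0}
    - {"tx":60,"ty":-1.3,"tz":-120,"ax":0,"ay":0,"az":0}
    - {"tx":60,"ty":-1.3,"tz":-150,"ax":0,"ay":0,"az":0}
    - {"tx":60,"ty":-1.3,"tz":-165,"ax":0,"ay":0,"az":0}
    - {"tx":60,"ty":-1.3,"tz":-174,"ax":0,"ay":0,"az":0}
    - {"tx":60,"ty":-1.3,"tz":-177,"ax":0,"ay":0,"az":0}
    - {"tx":60,"ty":-1.3,"tz":-177,"ax":0,"ay":0,"az":0}

```text
time_s: 12.15
ee_pos: [0.4666, -0.3, 0.0254]
orientation: [0.999, -0.039, 0.001, 0.001]
ft_force: [-0.1, 0.4, 0.2]
opening: 0.094
```

Call:
step_arm:
  claw: 50
  moves:
    - {"tx":0,"ty":0,"tz":0,"ax":0,"ay":0,"az":0}
    - {"tx":0,"ty":0,"tz":0,"ax":0,"ay":0,"az":0}
    - {"tx":0,"ty":0,"tz":0,"ax":0,"ay":0,"az":0}
    - {"tx":0,"ty":0,"tz":0,"ax":0,"ay":0,"az":0}
    - {"tx":0,"ty":0,"tz":0,"ax":0,"ay":0,"az":0}
    - {"tx":0,"ty":0,"tz":0,"ax":0,"ay":0,"az":0}

```text
time_s: 12.9
ee_pos: [0.4661, -0.2996, 0.0246]
orientation: [0.999, -0.039, 0.0, 0.0]
ft_force: [-1.0, -0.9, 1.3]
opening: 0.0594
```

Gripped at 59.4 mm. I'll lift and carry it to above the magazine.

Call:
step_arm:
  moves:
    - {"tx":0,"ty":0,"tz":40,"ax":0,"ay":0,"az":0}
    - {"tx":0,"ty":0,"tz":90,"ax":0,"ay":0,"az":0}
    - {"tx":5,"ty":30,"tz":130,"ax":0,"ay":0,"az":0}
    - {"tx":15,"ty":80,"tz":145,"ax":0,"ay":0,"az":0}
    - {"tx":25,"ty":130,"tz":145,"ax":0,"ay":0,"az":0}
    - {"tx":38,"ty":180,"tz":145,"ax":0,"ay":0,"az":0}
    - {"tx":50,"ty":230,"tz":145,"ax":0,"ay":0,"az":0}
    - {"tx":62,"ty":280,"tz":145,"ax":0,"ay":0,"az":0}
    - {"tx":75,"ty":330,"tz":145,"ax":0,"ay":0,"az":0}
    - {"tx":88,"ty":380,"tz":145,"ax":0,"ay":0,"az":0}
    - {"tx":100,"ty":430,"tz":145,"ax":0,"ay":0,"az":0}
    - {"tx":110,"ty":480,"tz":145,"ax":0,"ay":0,"az":0}
    - {"tx":115,"ty":507.5,"tz":125,"ax":0,"ay":0,"az":0}
    - {"tx":115,"ty":507.5,"tz":115,"ax":0,"ay":0,"az":0}
    - {"tx":115,"ty":507.5,"tz":115,"ax":0,"ay":0,"az":0}

```text
time_s: 14.78
ee_pos: [0.58, 0.207, 0.1383]
orientation: [0.999, -0.039, -0.001, 0.001]
ft_force: [-0.9, -0.1, -0.5]
opening: 0.0589
```

Run:
```python
from h import *
s=telemetry.read_state();print(s['ee_pos'],s['orientation'],s['ft_force'],s['opening'])
wshot('w6.png');shot('scene','s6.png')
im=cv2.imread('pics/s6.png');cv2.imwrite('pics/c8.png',cv2.resize(im[120:300,300:500],None,fx=3.3,fy=3.3,interpolation=cv2.INTER_CUBIC))
```

```text
[0.57996445 0.20703888 0.13828683] [ 9.99251253e-01 -3.86545513e-02 -1.44217878e-03  8.24106102e-04] [-0.89491962 -0.07226684 -0.52291374] 0.05886798331514223
```

View pics/w6.png

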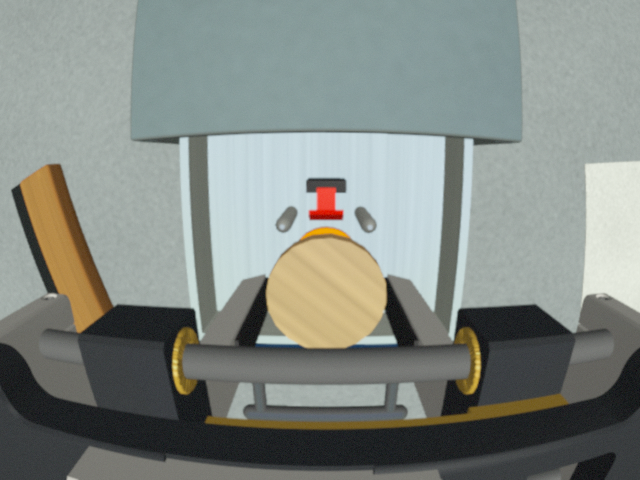

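View pics/c8.png

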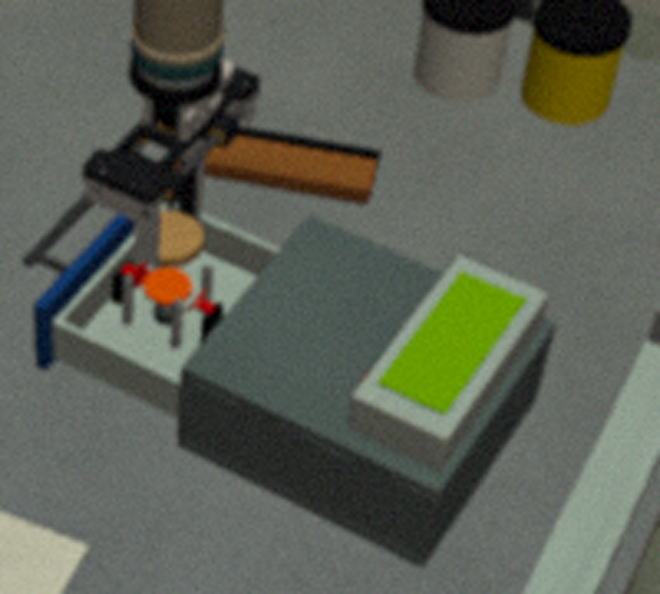

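Run:
```python
from h import *
np.set_printoptions(precision=4,suppress=True)
c=ld('w6.png'); im=cv2.imread('pics/w6.png'); hsv=cv2.cvtColor(im,cv2.COLOR_BGR2HSV)
m=cv2.inRange(hsv,(8,50,60),(25,150,255)); m[:, :262]=0; m[:,395:]=0; m[:238]=0;m[340:]=0
cs,_=cv2.findContours(m,cv2.RETR_EXTERNAL,cv2.CHAIN_APPROX_NONE);k=max(cs,key=cv2.contourArea)
pts=np.array([fray(*p[0],.1257,c)[:2] for p in k if p[0][1]<335]).astype(np.float32); print('blank',cv2.minEnclosingCircle(pts),cv2.fitEllipse(pts))
y=np.radians(-4.4);R=np.array([[np.cos(y),-np.sin(y)],[np.sin(y),np.cos(y)]])
o=cv2.resize(im,None,fx=4,fy=4,interpolation=cv2.INTER_CUBIC)
for s in(1,-1):
  for z in (.082,.022):
    p=np.array([.5815,.2077])+R@np.array([.0258,s*.0258]); q=fproj([*p,z],c); print(s,z,q); cv2.circle(o,(int(q[0]*4+2),int(q[1]*4+2)),3,(0,0,255) if z>.05 else (255,0,0),-1)
for t in np.arange(0,6.28,.15):
    p=np.array([.5815,.2077])+.022*np.array([np.cos(t),np.sin(t)]);q=fproj([*p,.063],c);cv2.circle(o,(int(q[0]*4+2),int(q[1]*4+2)),2,(255,0,0),-1)
cv2.imwrite('pics/c9.png',o[680:1240,980:1640])
```

```text
blank ((0.5818468332290649, 0.20709006488323212), 0.030762434005737305) ((0.5807841420173645, 0.20733502507209778), (0.05928429961204529, 0.06046748906373978), 85.90480041503906)
1 0.082 [281.1021 227.1027]
1 0.022 [290.5903 212.3561]
-1 0.082 [369.2464 227.0457]
-1 0.022 [360.0055 212.3101]
```

View pics/c9.png

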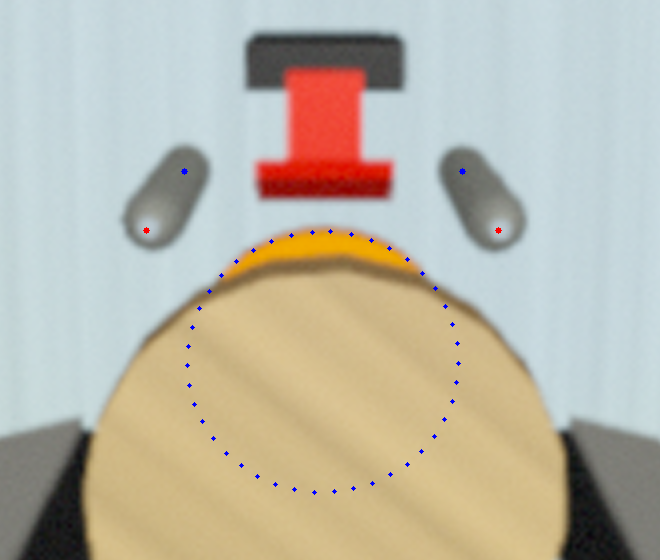

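The overlay of the predicted posts (red and blue dots) and follower fits the image to within about a millimetre. I'll enter the posts with a fine correction.

Call:
step_arm:
  moves:
    - {"tx":0.8,"ty":0.5,"tz":0,"ax":0,"ay":0,"az":0}
    - {"tx":0.8,"ty":0.5,"tz":-10,"ax":0,"ay":0,"az":0}
    - {"tx":0.8,"ty":0.5,"tz":-20,"ax":0,"ay":0,"az":0}
    - {"tx":0.8,"ty":0.5,"tz":-28,"ax":0,"ay":0,"az":0}
    - {"tx":0.8,"ty":0.5,"tz":-28,"ax":0,"ay":0,"az":0}

```text
time_s: 15.5
ee_pos: [0.5811, 0.2083, 0.1103]
orientation: [0.999, -0.039, -0.001, 0.0]
ft_force: [1.2, 0.4, 0.1]
opening: 0.0594
```

Call:
step_arm:
  moves:
    - {"tx":0,"ty":0,"tz":-3,"ax":0,"ay":0,"az":0}
    - {"tx":0,"ty":0,"tz":-6,"ax":0,"ay":0,"az":0}
    - {"tx":0,"ty":0,"tz":-6,"ax":0,"ay":0,"az":0}

```text
time_s: 15.88
ee_pos: [0.5817, 0.2085, 0.1054]
orientation: [0.999, -0.039, -0.0, 0.0]
ft_force: [0.1, 0.4, -0.2]
opening: 0.059
```

Call:
step_arm:
  moves:
    - {"tx":0,"ty":0,"tz":-3,"ax":0,"ay":0,"az":0}
    - {"tx":0,"ty":0,"tz":-6,"ax":0,"ay":0,"az":0}
    - {"tx":0,"ty":0,"tz":-6,"ax":0,"ay":0,"az":0}

```text
time_s: 16.25
ee_pos: [0.5816, 0.2084, 0.0992]
orientation: [0.999, -0.039, -0.0, 0.0]
ft_force: [-0.2, -0.2, -0.1]
opening: 0.0592
```

Run:
```python
from h import *
s=telemetry.read_state();print(s['ee_pos'],s['orientation'],s['ft_force'],s['opening'])
wshot('w7.png')
```

```text
[0.58161875 0.20841732 0.09916829] [ 9.99251128e-01 -3.86919749e-02 -3.14296287e-04  1.27342005e-04] [-0.23344166 -0.16363562 -0.09073772] 0.059205844728314215
```

View pics/w7.png

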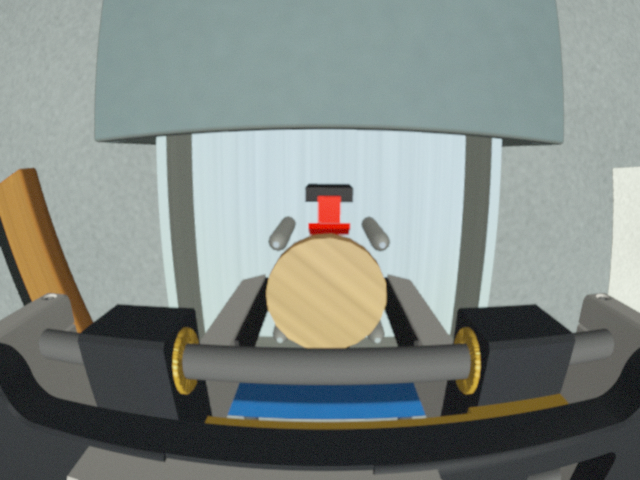

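The blank is in the tapers with no contact force. It appears to sit about 0.8 mm to the +y side of the post midline, so I'll correct and go on down to the follower.

Call:
step_arm:
  moves:
    - {"tx":0,"ty":-0.8,"tz":0,"ax":0,"ay":0,"az":0}
    - {"tx":0,"ty":-0.8,"tz":-4,"ax":0,"ay":0,"az":0}
    - {"tx":0,"ty":-0.8,"tz":-8,"ax":0,"ay":0,"az":0}
    - {"tx":0,"ty":-0.8,"tz":-8,"ax":0,"ay":0,"az":0}

```text
time_s: 16.8
ee_pos: [0.5814, 0.2076, 0.0909]
orientation: [0.999, -0.039, -0.001, 0.0]
ft_force: [-0.6, -0.9, -1.0]
opening: 0.0593
```

Call:
step_arm:
  moves:
    - {"tx":0,"ty":0,"tz":-4,"ax":0,"ay":0,"az":0}
    - {"tx":0,"ty":0,"tz":-8,"ax":0,"ay":0,"az":0}
    - {"tx":0,"ty":0,"tz":-8,"ax":0,"ay":0,"az":0}

```text
time_s: 17.18
ee_pos: [0.582, 0.2078, 0.0834]
orientation: [0.999, -0.039, 0.0, -0.0]
ft_force: [-0.1, 0.2, 0.7]
opening: 0.0593
```

Call:
step_arm:
  moves:
    - {"tx":0,"ty":0,"tz":-4,"ax":0,"ay":0,"az":0}
    - {"tx":0,"ty":0,"tz":-4,"ax":0,"ay":0,"az":0}

```text
time_s: 17.42
ee_pos: [0.5821, 0.2078, 0.0795]
orientation: [0.999, -0.039, 0.0, -0.0]
ft_force: [1.1, 1.1, 1.8]
opening: 0.0594
```

Call:
step_arm:
  moves:
    - {"tx":0,"ty":0,"tz":-3,"ax":0,"ay":0,"az":0}
    - {"tx":0,"ty":0,"tz":-6,"ax":0,"ay":0,"az":0}
    - {"tx":0,"ty":0,"tz":-6,"ax":0,"ay":0,"az":0}

```text
time_s: 17.8
ee_pos: [0.5821, 0.2078, 0.0733]
orientation: [0.999, -0.039, 0.0, -0.0]
ft_force: [0.4, 0.1, 2.6]
opening: 0.0593
```

Call:
step_arm:
  moves:
    - {"tx":0,"ty":0,"tz":-3,"ax":0,"ay":0,"az":0}
    - {"tx":0,"ty":0,"tz":-6,"ax":0,"ay":0,"az":0}
    - {"tx":0,"ty":0,"tz":-6,"ax":0,"ay":0,"az":0}

```text
time_s: 18.18
ee_pos: [0.5821, 0.2078, 0.0672]
orientation: [0.999, -0.039, 0.0, -0.0]
ft_force: [1.0, 0.8, 2.2]
opening: 0.0589
```

Call:
step_arm:
  moves:
    - {"tx":0,"ty":0,"tz":-3,"ax":0,"ay":0,"az":0}
    - {"tx":0,"ty":0,"tz":-6,"ax":0,"ay":0,"az":0}
    - {"tx":0,"ty":0,"tz":-6,"ax":0,"ay":0,"az":0}

```text
time_s: 18.55
ee_pos: [0.5821, 0.2078, 0.0614]
orientation: [0.999, -0.039, 0.0, -0.0]
ft_force: [1.4, 0.8, 4.1]
opening: 0.0591
```

Run:
```python
from h import *
s=telemetry.read_state();print(s['ee_pos'],s['orientation'],s['ft_force'],s['opening'])
wshot('w8.png')
```

```text
[0.58214908 0.20778618 0.06137225] [ 9.99250117e-01 -3.87188984e-02  2.16765011e-04 -5.93449774e-05] [1.35281074 0.79991093 4.14961924] 0.05912458047429328
```

View pics/w8.png

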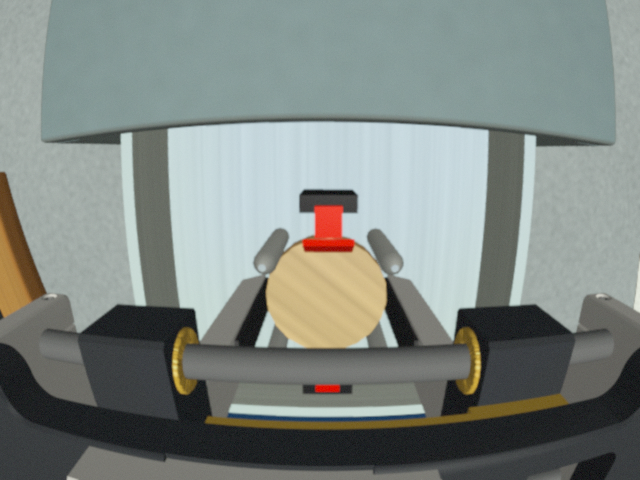

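The far catch at (328,243) lies over the blank's rim. I'll press 2 mm more, then open and lift.

Call:
step_arm:
  moves:
    - {"tx":0,"ty":0,"tz":-2,"ax":0,"ay":0,"az":0}
    - {"tx":0,"ty":0,"tz":-2,"ax":0,"ay":0,"az":0}
    - {"tx":0,"ty":0,"tz":-2,"ax":0,"ay":0,"az":0}

```text
time_s: 18.98
ee_pos: [0.5821, 0.2078, 0.0597]
orientation: [0.999, -0.039, 0.0, -0.0]
ft_force: [0.9, 0.9, 4.4]
opening: 0.0593
```

Call:
step_arm:
  claw: 80
  moves:
    - {"tx":0,"ty":0,"tz":0,"ax":0,"ay":0,"az":0}
    - {"tx":0,"ty":0,"tz":0,"ax":0,"ay":0,"az":0}
    - {"tx":0,"ty":0,"tz":0,"ax":0,"ay":0,"az":0}
    - {"tx":0,"ty":0,"tz":15,"ax":0,"ay":0,"az":0}
    - {"tx":0,"ty":0,"tz":45,"ax":0,"ay":0,"az":0}
    - {"tx":0,"ty":0,"tz":95,"ax":0,"ay":0,"az":0}
    - {"tx":-30,"ty":0,"tz":140,"ax":0,"ay":0,"az":0}
    - {"tx":-65,"ty":5,"tz":160,"ax":0,"ay":0,"az":0}
    - {"tx":-65,"ty":5,"tz":160,"ax":0,"ay":0,"az":0}
    - {"tx":-65,"ty":5,"tz":160,"ax":0,"ay":0,"az":0}

```text
time_s: 20.23
ee_pos: [0.5173, 0.2126, 0.2198]
orientation: [0.999, -0.039, 0.001, 0.0]
ft_force: [-0.3, 0.7, -0.2]
opening: 0.0798
```

Run:
```python
from h import *
s=telemetry.read_state();print(s['ee_pos'],s['ft_force'],s['opening'])
wshot('w9.png');im=cv2.imread('pics/w9.png');cv2.imwrite('pics/c10.png',cv2.resize(im[80:260,220:430],None,fx=3.3,fy=3.3,interpolation=cv2.INTER_CUBIC))
```

```text
[0.51728797 0.21260936 0.21981686] [-0.31579701  0.71474954 -0.2491221 ] 0.07981792731279833
```

View pics/w9.png

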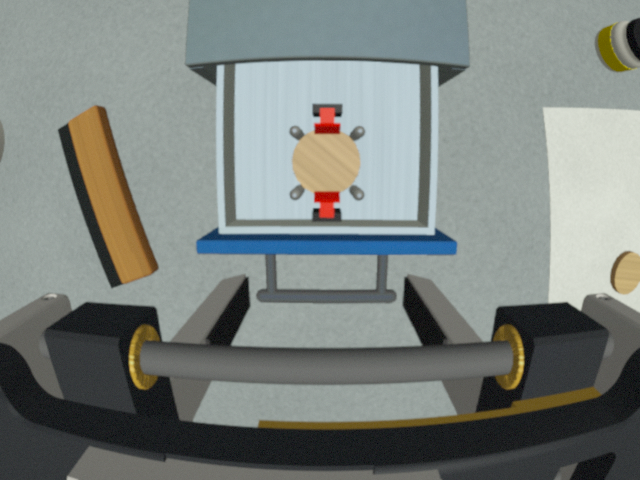

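View pics/c10.png

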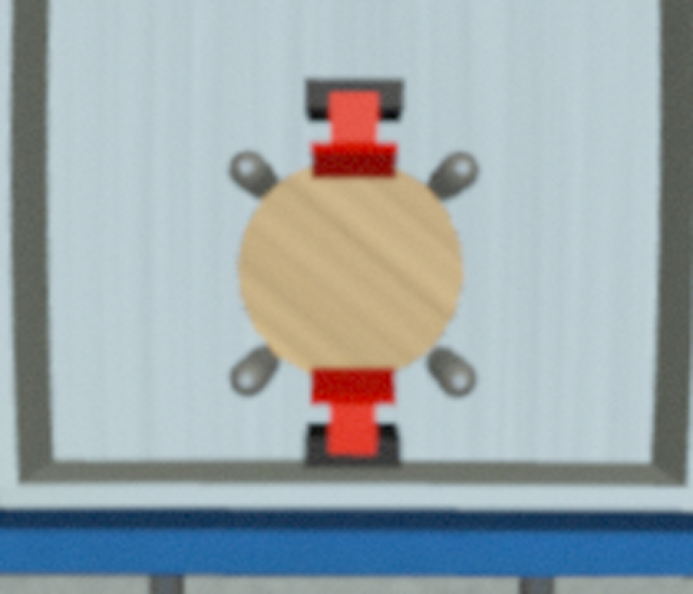

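Both catches overlap the blank's rim, far at crop (355,160) and near at (353,385), and the blank lies level. Last, I'll check that the drawer is still fully out.

Run:
```python
from h import *
np.set_printoptions(precision=4,suppress=True)
c=ld('w9.png'); print('handle mid',fray(327,296,.078,c)); c=ld('w9.png')
im=cv2.imread('pics/w9.png'); hsv=cv2.cvtColor(im,cv2.COLOR_BGR2HSV)
m=cv2.inRange(hsv,(8,50,60),(25,150,255)); m[:, :280]=0; m[:,375:]=0; m[:120]=0;m[205:]=0
cs,_=cv2.findContours(m,cv2.RETR_EXTERNAL,cv2.CHAIN_APPROX_NONE);k=max(cs,key=cv2.contourArea)
for z in(.052,.070):
  p=np.array([fray(*q[0],z,c)[:2] for q in k]); print('blank y-width, centre at z',z,np.ptp(p[:,1]),(p.max(0)+p.min(0))/2)
shot('top','t9.png')
a,b=cv2.imread('pics/t0.png'),cv2.imread('pics/t9.png'); d=cv2.absdiff(cv2.GaussianBlur(a,(5,5),0),cv2.GaussianBlur(b,(5,5),0)).max(2)
print('bystander diff: printed',d[190:222,450:480].max(),'tub',d[140:175,408:440].max(),'squeegee',d[178:268,145:195].max())
```

```text
handle mid [0.4693 0.216  0.078 ]
blank y-width, centre at z 0.052 0.057869282763222424 [0.5831 0.2083]
blank y-width, centre at z 0.07 0.054662446011933624 [0.5831 0.2083]
bystander diff: printed 4 tub 3 squeegee 55
```

View pics/t9.png

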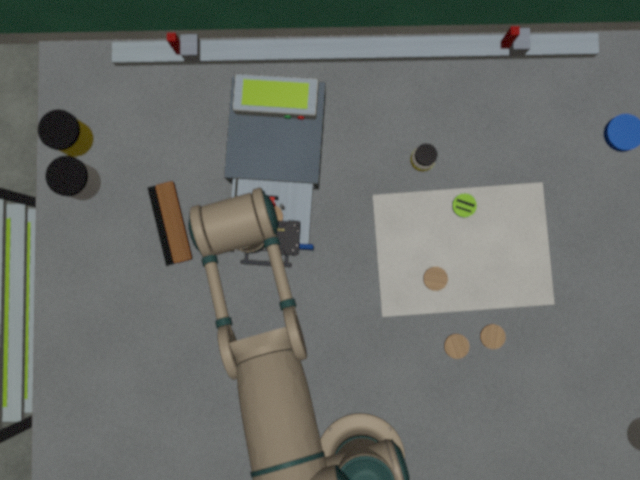

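```bash
python3 -c "
from bench import sign_off,telemetry
print(telemetry.read_state()['time_s']);print(sign_off())"
```

```text
20.325
the job is handed in; nothing more can be done
None
```

I pulled the drawer out to its stop, put the farthest plain blank into the magazine and pressed it down under both catches, then let go and handed in at 20.3 s.

- **Drawer:** The pull ended when the handle stopped moving and the force rose to 12.7 N. After the placing, the handle measured x = 0.469, against 0.4696 at the stop, so it is still fully out.
- **Blank:** I pressed the follower to about 28 mm while still holding the blank, with at most about 4.4 N read at the wrist. In the last picture the blank lies level between the posts with both red catches over its rim. Its apparent width fits the caught height, about 52 mm at its top.
- **Bystanders:** The top view shows the printed coaster and the ink tub unchanged. The automatic check flagged a difference at the squeegee. The arm overlaps that part of the picture, and the squeegee looks to be in the same place, but I did not check it separately.
- **Other disagreement:** My first arm call was refused because its rows did not have all six numbers. No time passed and nothing moved.

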